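# Index the open jar under the spout and unlock the valve lever to sample

## Task

Get the pilot plant ready to draw a sample. Pull the carousel's index plunger, turn the carousel one place so that the open jar stands under the spout and let the plunger drop home in that hole; only then lift the lockout collar on the valve lever, push the lever over towards the carousel, past the gate to its sample end and let the collar drop back to lock it there. Don't open the valve before the open jar is locked under the spout, and leave the other things on the bench and skid where they stand.

Things in the scene. Friction and masses are not known exactly. Their poses are not given: they have to be found in the camera images.
- skid: Bolted-down steel plate 340 (its x) x 580 (its y) x 12 mm with the carousel on its left (+y) and the valve on its right. Origin on the bench top; x points away from the robot, turned by up to 0.25 rad, y left, z up. A pressure gauge (top 234 mm above the bench) and a low receiver pot stand right of the valve. Place and yaw differ each time.
- carousel_axis (a point): On the vertical axis of the sample carousel, at its turntable's top face (37 mm above the bench). Disc of 108 mm radius; six wells 60 degrees apart on a circle of 78 mm radius. The well under the spout starts empty; the open jar is in the well on one side of it or the other, a capped jar opposite; the other three hold capped jars. Jar tops are 116 mm above the bench.
- carousel (a joint): Turn of the carousel, rad: 0 at the start, positive counter-clockwise from above, at most 3.1 either way. Index holes every 1.047 rad (60 degrees). Light to turn (about 0.1 N m) with the plunger out; held to within 0.01 rad with the plunger in.
- plunger_knob (a point): Centre of the plunger's black round knob: 32 mm across, 70 to 92 mm above the bench when home, 130 mm from the carousel's axis on an arm that turns with it; at the start 150 degrees counter-clockwise (from above) from the skid's x. A sleeve 23 mm across is below it, down to the arm (top at 37 mm). Pull it straight up and carry it round by the knob to turn the carousel.
- plunger (a joint): Height the plunger is pulled up, m: 0 home in a hole, 0.015 fully up. A spring pushes it down (4.8 N at 0, 6.6 N fully up). The pin (10 mm, holes 12.5 mm) clears the index plate at 0.011; let go between holes it rides on the plate and drops into a hole that comes under it.
- spout (a point): Mouth of the spout, 128 mm above the bench, pointing down over the jar circle: 78 mm from the carousel's axis, 60 degrees clockwise (from above) from the skid's x. Its pipe (22 mm thick, 150 mm above the bench) runs right to the valve.
- jar_open_mid (a point): Centre, 39 mm above its foot, of the open jar: white plastic, 52 mm across, 78 mm high, without a cap, loose in its well with 1.8 mm play all round.
- jar_capped_mid (a point): Centre of the capped jar in the other well beside the spout; same jar with a screw cap on.
- lever_pivot (a point): On the hinge axis of the valve lever, in its swing plane, 150 mm above the bench. The axis lies along the skid's x; the lever is on the robot's side of the valve and swings left and right. Stem 14 mm thick, black knob 29 mm across from 132 to 156 mm from the pivot. A quadrant plate stands 14 to 20 mm beyond the swing plane, up to 67 mm from the pivot.
- lever (a joint): Angle of the lever, rad: 0 upright (shut), positive leaning left (skid's +y); -0.50 recycle (right) to 0.44 sample (left). Stiff (0.45 N m) and stays where it is left. With the collar down it moves from -0.50 to about 0, where the collar's tooth meets the gate; the gate is past at 0.40, where the collar can drop again.
- collar_rim (a point): Centre of the underside of the lockout collar, on the stem's axis, 105 mm from the pivot when down. Steel ring, rim 46 mm across, 7 mm high, 12 mm with its neck. Below it the stem is clear to 30 mm from the pivot but for the collar's tongue (10 mm wide, 7 to 13 mm behind the stem's axis). A finger beside the stem can lift it from below by its rim; it can also be pinched.
- collar (a joint): Height the collar is lifted along the stem, m: 0 down, 0.0145 fully up, where it stops against the lever's knob. A spring pushes it down (4.8 N at 0, 6.5 N fully up). The tooth clears the gate at 0.010; let go over the gate it rests on it.
- beaker_mid (a point): Centre of a glass beaker, 72 mm across, 95 mm high, on the skid's front, between carousel and lever. Leave it.
- spare_jar_mid (a point): Centre of a spare capped jar (52 mm across, 79 mm high) on the skid behind the beaker. Leave it.
- spanner_grip (a point): Middle of the handle of a spanner, 170 mm long, lying on the skid's right front. Leave it.
- wash_bottle_mid (a point): Centre of a white bottle, 68 mm across, 170 mm high, on the bench to the left. Leave it.
- blind_flange_mid (a point): Centre of a steel blind flange, 90 mm across, lying on the bench to the left. Leave it.
- screwdriver_grip (a point): Handle of a screwdriver, 190 mm long, lying on the bench to the right. Leave it.
Not all that is in view belongs to the job. What is shaped like the part that bears jar_open_mid but blue or pink is not meant.

How it is judged (in metres and radians):
On the way, in this order (a step that is already met when the one before it is completed fails the run):
1. the open jar stands under the spout and the plunger is home in that hole, the carousel turned one place ((value of joint carousel above 1 rad or value of joint carousel below -1 rad) and horizontal distance between jar_open_mid and spout below 0.008 m and value of joint plunger below 0.003 m and angle between jar_open_mid's own z axis and vertical below 0.1 rad and value of joint lever below 0.1 rad), for 0.2 s.
2. the collar is lifted while the lever passes the gate (value of joint collar above 0.008 m and value of joint lever above 0.12 rad).
At the end, for the whole second after the job is handed in: The carousel is turned one place (more than 1.0 rad from its start), the open jar stands upright (within 0.1 rad) and at rest with its axis within 8 mm of the spout's, the plunger is home (below 3 mm), the lever is at its sample end (above 0.36 rad) and the collar is down (below 3 mm), locking it ((value of joint carousel above 1 rad or value of joint carousel below -1 rad) and horizontal distance between jar_open_mid and spout below 0.008 m and value of joint each of plunger, collar below 0.003 m and angle between jar_open_mid's own z axis and vertical below 0.1 rad and value of joint lever above 0.36 rad and velocity of joint carousel below 0.05 rad/s); the robot touches nothing.
It fails at once if the lever is put past the gate without the open jar under the spout and the plunger home (value of joint lever above 0.15 rad and (horizontal distance between jar_open_mid and spout above 0.01 m or value of joint plunger above 0.005 m)).
It fails at once if one of the other things is moved more than 30 mm (distance of any of beaker_mid, spare_jar_mid, wash_bottle_mid, blind_flange_mid, spanner_grip, screwdriver_grip from where it was at the start of the episode above 0.03 m).
It also fails if it takes over 54 s, if anything falls off the work surface, if the arm or the gripper's body presses on something with over 40 N, if the wrist force passes 120 N, or if a joint passes its speed limit or range.

## Robot

A 6-joint arm with a two-finger parallel gripper is mounted at the origin on the work surface. World frame = base frame: x ahead of the robot, y to its left, z up, the work surface at z = 0. Lengths are in mm, angles in rad, forces in N, time in s.
With the tool pointing down it reaches from about 275 to 750 mm from the base axis. Payload 10.2 kg.
Tool frame: the origin (TCP) lies midway between the tips of the shut fingers; the grasp point (between the pads) lies 19 mm behind it; z points along the fingers, y is the line along which they close (so a half turn about z gives the same grasp; the last joint's range is limited). The gripper opens to 85 mm and grips with 20 to 120 N. Pads are 22 mm wide; open, the fingers measure 114 mm over their backs; the gripper's body (76 mm by 85 mm) begins 54 mm behind the grasp point. The pads swing forward as they close: fully open they stand 13 mm farther back than shut.
Start: joints at [0.945, 0.313, 1.498, -0, 1.331, -0.223], TCP at [205.811, 482.984, 231.294] pointing down, gripper open.
Joint ranges: [-2.94, 2.94], [-0.97, 2.17], [0.19, 2.56], [-1.23, 4.37], [0.02, 3.11], [-2.88, 2.88]. Speed limits (rad/s): [2.39, 2.39, 3.01, 3.14, 3.14, 3.14].

## Interface

Orientations are given as a unit quaternion [w, x, y, z].
In Python, from rig import ctrl gives the robot as it stands.
- The arm moves only by the tool send_rows, never from a script. Its argument "targets" is a list of rows, each a list of 7 numbers: the closure, from -1 (fully open) to 1 (shut), so that 0 is half open, then the shift along the tool's x, y, z in m, then the turn, a rotation vector about the tool's x, y, z in rad. In form: [[claw, dx, dy, dz, ax, ay, az], ...]. A call has exactly 10 rows; each row shifts and turns the commanded pose from where the row before left it, along the tool's axes as they then stand; what a row does not reach is not made up. A row lasts 1/8 s, in which the tool goes at most 62.5 mm and 10.7 degrees, less where a joint would pass 70% of its speed; a pose out of reach is approached as far as the arm can. A call with a gripper value outside its range is refused whole. The fingers move at their own pace and stop on an object; "squeeze" is the grip in N (left out, the last holds). Time passes only in rows, so rows that do not move let the fingers close, or fill a call up. It gives the time, the measured TCP pose, the force, the opening and the grip force at its end, in the units of the state.
- ctrl.sense(): the state, without advancing time (a new reading comes with each control period).
- ctrl.capture(name): name is "side" or "top"; returns a dict with "img" (480x640x3 uint8, red, green, blue), "camera_matrix" (3x3 intrinsics, pixels), "R" (3x3) and "t" (3): a world point X has camera coordinates R X + t. Camera axes: x right, y down, z forward; pixel columns grow to the right and rows downward; lengths in mm; the calibration is good to about 2 mm. A picture is of the moment at which its call begins. There is no depth.
- ctrl.finish_job(): hands the job in; it is judged then, once.
Trained networks look in a picture, given as the dict that the camera call returned (one of the last four; its "shot" number tells which), for a name from the list of things; names that differ only in an ending like _2 or _b are one class to them, and where a whole thing is asked for, a point or a joint stands for the part that bears it (a point fixed in the world has none). Each returns a list of dicts, best first, with "score" (0 to 1); they miss things now and then, are a little off and sometimes report something else, mostly with a low value. They report only what shows in the picture. A call takes as long as a camera call. They do not tell look-alikes from the thing itself.
- ctrl.boxes_of(query, picture): "extent" ([left, top, width, height] in pixels, round what is visible of it).
- ctrl.landmark_of(query, picture): "point" ([column, row] in pixels: a listed point, or the origin of a listed thing).
The state is a dict: "time_s": time; "joints": joint angles; "dq": joint speeds; "tau": joint torques, N m; "eef_pos": TCP position; "ee_rot": TCP orientation; "force": force on the tool from outside, world axes, zero at the start; "wrist_torque": the same for the moment, N m; "grip_width": opening from 0.0 (shut) to 1.0 (fully open); "grip_force": force on a finger pad.
Only numpy, scipy, OpenCV 4.12 (cv2) and the standard library are available. Lean on these libraries where they do the work, as an engineer would, in place of code of your own. Each camera call takes 0.05 s, during which the arm holds its last target. There are 200 camera calls.

## Working session

There is one attempt and no reset: what is moved stays moved. The work goes in short steps, Python scripts to look and compute and a tool call to move; the robot and the scene stay as the last step left them, time stands still between calls to the robot, and variables do not carry over. Pictures are saved under pics/ and viewed, at most 10 in all, crops included, and the job is handed in when it is done.

Besides the shell and the picture viewer there is one more tool, called after "Emit:" as name(argument=value, ...) on one line, values as JSON. send_rows: Moves the arm, as the interface text tells. Its arguments: {"type":"object","properties":{"targets":{"type":"array"},"squeeze":{"type":"number"}},"required":["targets"]}

```bash
mkdir -p pics; ls
cat > h.py <<'E'
import numpy as np, cv2
from rig import ctrl
def ray(c,px):
    d=c["R"].T@(np.linalg.inv(c["camera_matrix"])@np.array([px[0],px[1],1.0])); o=-c["R"].T@c["t"]; return np.array(o),d
def atz(c,px,z):
    o,d=ray(c,px); return o+d*(z-o[2])/d[2]
def proj(c,X):
    p=c["camera_matrix"]@(c["R"]@np.array(X)+c["t"]); return p[:2]/p[2]
def tri(cs,ps):
    A=np.zeros((3,3));b=np.zeros(3)
    for c,p in zip(cs,ps):
        o,d=ray(c,p);d=d/np.linalg.norm(d);M=np.eye(3)-np.outer(d,d);A+=M;b+=M@o
    return np.linalg.solve(A,b)
def save(n,c): cv2.imwrite(f"pics/{n}.png",c["img"][:,:,::-1])
E
python3 - <<'E'
from h import *
np.set_printoptions(precision=1,suppress=True)
cs={n:ctrl.capture(n) for n in("side","top")}
for n in cs: save(n+"0",cs[n]); c=cs[n]; print(n,-c["R"].T@c["t"])
cv2.imwrite("pics/both0.png",np.hstack([cv2.resize(cs[n]["img"],(400,300)) for n in cs])[:,:,::-1])
for q in ["skid","carousel_axis","plunger_knob","spout","jar_open_mid","jar_capped_mid","lever_pivot","collar_rim","beaker_mid","spare_jar_mid","wash_bottle_mid"]:
    r={n:ctrl.landmark_of(q,cs[n]) for n in cs}
    print(q,{n:[(np.round(x["point"]).tolist(),round(x["score"],2)) for x in r[n][:3]] for n in cs}, tri([cs[n] for n in cs],[r[n][0]["point"] for n in cs]) if all(r.values()) else "")
E
```

```text
pics
side [-123.6 -628.  1261.7]
top [ 250.3    0.2 1545.7]
skid {'side': [([344.0, 258.0], 0.75), ([365.0, 259.0], 0.17)], 'top': [([321.0, 229.0], 0.69)]} [650.7  28.8 -23.4]
carousel_axis {'side': [([315.0, 222.0], 0.7)], 'top': [([288.0, 225.0], 0.78), ([370.0, 228.0], 0.17)]} [648.1 137.2  36.7]
plunger_knob {'side': [([260.0, 221.0], 0.58)], 'top': [([263.0, 255.0], 0.48)]} [532.8 211.2  75.4]
spout {'side': [([342.0, 205.0], 0.82), ([474.0, 423.0], 0.58)], 'top': [([307.0, 204.0], 0.72)]} [690.5  76.  118.5]
jar_open_mid {'side': [([319.0, 238.0], 0.75), ([297.0, 321.0], 0.72), ([255.0, 174.0], 0.62)], 'top': [([311.0, 301.0], 0.6), ([219.0, 216.0], 0.51)]} [425.4  -2.1 271.1]
jar_capped_mid {'side': [([368.0, 259.0], 0.72), ([329.0, 195.0], 0.55)], 'top': [([288.0, 198.0], 0.83), ([395.0, 250.0], 0.25)]} [ 897.1  165.5 -379.4]
lever_pivot {'side': [([386.0, 258.0], 0.84)], 'top': [([372.0, 229.0], 0.68)]} [ 610.7 -130.1  154.4]
collar_rim {'side': [([400.0, 243.0], 0.61), ([208.0, 175.0], 0.41)], 'top': [([390.0, 222.0], 0.71)]} [ 604.9 -169.9  249.3]
beaker_mid {'side': [([332.0, 288.0], 0.79), ([385.0, 258.0], 0.57)], 'top': [([344.0, 261.0], 0.95)]} [524.9 -48.7  47.4]
spare_jar_mid {'side': [([369.0, 258.0], 0.66)], 'top': [([367.0, 228.0], 0.7), ([343.0, 227.0], 0.61)]} [ 601.  -107.   151.6]
wash_bottle_mid {'side': [([177.0, 183.0], 0.69), ([370.0, 258.0], 0.67)], 'top': [([182.0, 275.0], 0.56)]} [457.8 457.7  91.7]
```

Run:
```python
import cv2,numpy as np
a=cv2.imread("pics/top0.png")[140:330,160:460];b=cv2.imread("pics/side0.png")[120:330,150:480]
cv2.imwrite("pics/c0.png",cv2.resize(a,(800,507),interpolation=cv2.INTER_CUBIC));cv2.imwrite("pics/c1.png",cv2.resize(b,(800,509),interpolation=cv2.INTER_CUBIC))
```

```text
(no output)
```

View pics/c0.png

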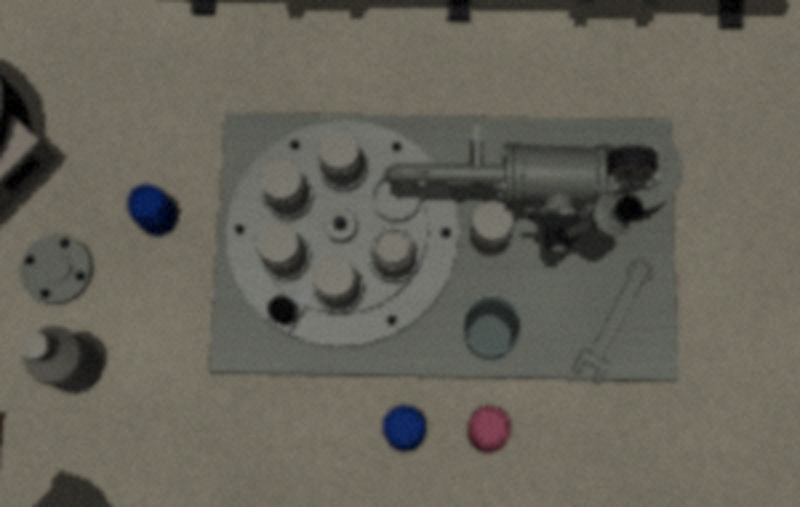

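View pics/c1.png

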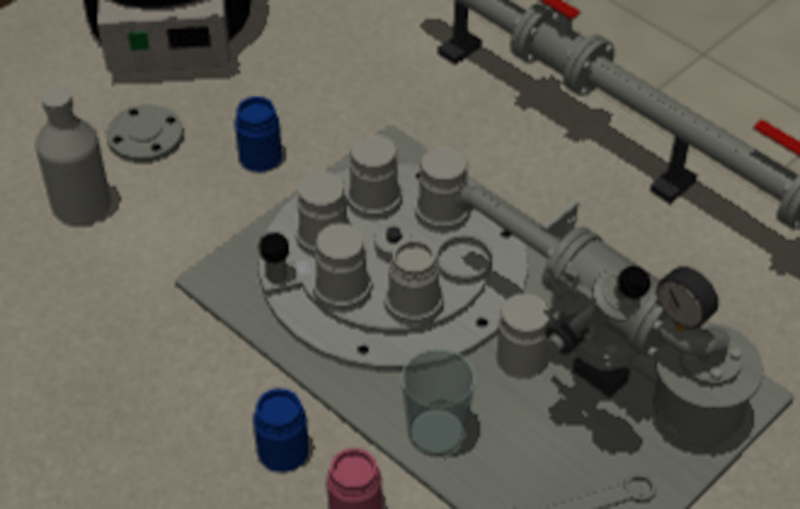

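The top crop shows the knob at (283,310), the empty well at (400,200) under the spout at (392,178), and the lever leaning right with its knob at (628,208).

What could be taken for the open jar, in full-image px of the top picture:
- The uncapped white jar at (308,235), which the side crop shows as a visible rim at (413,270).
- Blue jars at (217,218) and (311,300).
- A pink jar at (343,300).
- Capped whites, the nearest at (344,226), which is the spare.

I choose the uncapped white jar, on the clockwise side of the spout, so the carousel turns +60°. The side crop already confirms this choice.

Run:
```python
from h import *
from scipy.spatial.transform import Rotation as Ro
np.set_printoptions(precision=3,suppress=True)
S=ctrl.capture("side");T=ctrl.capture("top")
f=lambda x,y:(160+x*300/800,140+y*190/507)
cor=[atz(T,f(*p),12)[:2] for p in [(227,113),(670,118),(677,380),(210,373)]]
print("corners",*cor,"mid",np.mean(cor,0))
for a,b in((1,0),(2,3)): d=cor[b]-cor[a]; print("yaw",np.arctan2(-d[0],d[1]),np.linalg.norm(d))
def dark(c,u,v,r=12):
    g=c["img"].astype(int).max(2)[v-r:v+r,u-r:u+r]; m=(g<40).astype(np.uint8)
    n,l,st,ce=cv2.connectedComponentsWithStats(m); k=1+np.argmax(st[1:,4]); print("blob",st[k],ce[k]+[u-r,v-r]); return ce[k]+[u-r,v-r]
# knob
k=[dark(S,263,223),dark(T,266,256)]; print("knob",tri([S,T],k),[atz(c,p,82) for c,p in zip((S,T),k)])
# lever knob
k=[dark(S,411,236),dark(T,395,218)]; print("levknob",tri([S,T],k))
for q,z in(("carousel_axis",37),("lever_pivot",150)):
    for c in(S,T): print(q,[atz(c,x["point"],z) for x in ctrl.landmark_of(q,c)[:1]])
s=ctrl.sense(); print(s); 
q=s["ee_rot"]; print(Ro.from_quat([*q[1:],q[0]]).as_matrix())
```

```text
corners [798.847 296.218] [ 808.211 -277.249] [ 468.032 -281.711] [459.814 294.171] mid [633.726   7.857]
yaw 0.016327218975884007 573.5435717337754
yaw 0.014269653346408995 575.941027107463
blob [  6   5  12  19 128] [262.93  222.633]
blob [ 7  7 10 10 73] [265.685 255.959]
knob [529.581 200.569  79.95 ] [array([528.799, 198.942,  82.   ]), array([528.852, 200.498,  82.   ])]
blob [  6   6  13  14 146] [410.863 236.37 ]
blob [  8   4  13  14 102] [395.784 217.725]
levknob [ 611.598 -184.932  276.56 ]
carousel_axis [array([649.104, 136.953,  37.   ])]
carousel_axis [array([649.694, 142.081,  37.   ])]
lever_pivot [array([ 609.796, -127.893,  150.   ])]
lever_pivot [array([ 615.099, -126.21 ,  150.   ])]
{'time_s': 1.5, 'joints': array([ 0.945,  0.313,  1.498, -0.   ,  1.331, -0.223]), 'dq': array([-0.   , -0.   , -0.   , -0.001,  0.001, -0.002]), 'tau': array([  0.   , -41.216, -25.99 ,  -0.   ,   0.001,   0.   ]), 'eef_pos': array([205.796, 482.985, 231.284]), 'ee_rot': array([-0.  ,  0.2 ,  0.98, -0.  ]), 'force': array([-0.865, -0.618, -0.576]), 'wrist_torque': array([ 0.001, -0.038,  0.009]), 'grip_force': 0.0, 'grip_width': 0.9981293810395327}
[[-0.92   0.392 -0.   ]
 [ 0.392  0.92  -0.   ]
 [-0.    -0.    -1.   ]]
```

Emit:
send_rows(targets=[[-1,-0.051,-0.0166,0,0,0,0],[-1,-0.051,-0.0166,0,0,0,0],[-1,-0.051,-0.0166,0,0,0,0],[-1,-0.051,-0.0166,0,0,0,0],[-1,-0.051,-0.0166,0,0,0,0],[-1,-0.051,-0.0166,0,0,0,0],[-1,-0.051,-0.0166,0,0,0,0],[-1,-0.051,-0.0166,0,0,0,0],[-0.5,0,0,0.05,0,0,0.105],[-0.5,0,0,0.03,0,0,0]], squeeze=40)

```text
time_s: 2.75
eef_pos: [528.8, 200.2, 149.0]
ee_rot: [-0.001, 0.252, 0.968, -0.0]
force: [-0.8, 0.0, 0.3]
grip_width: 0.749
grip_force: 0.0
```

```bash
cat >> h.py <<'E'
from scipy.spatial.transform import Rotation as Ro
def pose():
    s=ctrl.sense(); q=s["ee_rot"]; return s,np.array(s["eef_pos"]),Ro.from_quat([*q[1:],q[0]]).as_matrix()
def crops(name,centre,r=55,marks=()):
    o=[]
    for n in("side","top"):
        c=ctrl.capture(n); u,v=proj(c,centre).round().astype(int); im=c["img"].copy()
        for m in marks: cv2.circle(im,tuple(int(a) for a in proj(c,m).round()),0,(255,0,0),-1)
        u=np.clip(u,r,639-r); v=np.clip(v,r,479-r); k=cv2.resize(im[v-r:v+r,u-r:u+r],(400,400),interpolation=cv2.INTER_NEAREST); o.append(k); print(n,"origin",u-r,v-r,"scale",400/2/r)
    k=np.hstack(o); k=np.clip(k.astype(float)*1.6,0,255).astype(np.uint8); cv2.imwrite(f"pics/{name}.png",k[:,:,::-1])
E
python3 - <<'E'
from h import *
crops("p1",[529,200,90],45,[[529,200.5,92],[644,138,37]])
E
```

```text
side origin 218 175 scale 4.444444444444445
top origin 221 210 scale 4.444444444444445
```

View pics/p1.png

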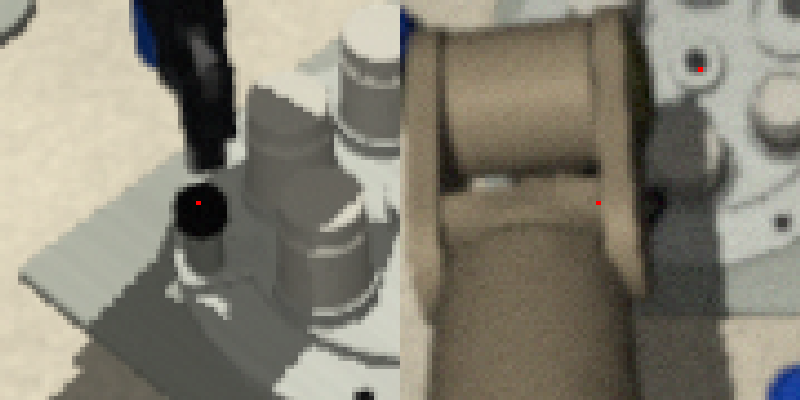

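The side view shows the knob at crop (200,211), directly below the fingers. I'll descend and grip.

Emit:
send_rows(targets=[[-0.5,0,0,0.04,0,0,0],[-0.5,0,0,0.03,0,0,0],[-0.4,0,0,0.018,0,0,0],[-0.2,0,0,0,0,0,0],[0.2,0,0,0,0,0,0],[0.6,0,0,0,0,0,0],[1,0,0,0,0,0,0],[1,0,0,0,0,0,0],[1,0,0,0,0,0,0],[1,0,0,0,0,0,0]], squeeze=40)

```text
time_s: 4.1
eef_pos: [530.1, 201.2, 65.2]
ee_rot: [0.001, 0.251, 0.968, 0.001]
force: [-1.3, 1.2, 6.2]
grip_width: 0.353
grip_force: 39.5
```

Emit:
send_rows(targets=[[1,0,0,-0.004,0,0,0],[1,0,0,-0.004,0,0,0],[1,0,0,-0.004,0,0,0],[1,0,0,-0.003,0,0,0],[1,0,0,0,0,0,0],[1,0,0,0,0,0,0],[1,0,0,0,0,0,0],[1,0,0,0,0,0,0],[1,0,0,0,0,0,0],[1,0,0,0,0,0,0]], squeeze=40)

```text
time_s: 5.35
eef_pos: [529.6, 200.7, 78.3]
ee_rot: [0.001, 0.251, 0.968, 0.0]
force: [5.9, -0.4, -7.3]
grip_width: 0.356
grip_force: 40.1
```

Emit:
send_rows(targets=[[1,-0.0002,-0.0068,0,0,0,-0.0524],[1,-0.0002,-0.0068,0,0,0,-0.0524],[1,-0.0002,-0.0068,0,0,0,-0.0524],[1,-0.0002,-0.0068,0,0,0,-0.0524],[1,-0.0002,-0.0068,0,0,0,-0.0524],[1,-0.0002,-0.0068,0,0,0,-0.0524],[1,-0.0002,-0.0068,0,0,0,-0.0524],[1,-0.0002,-0.0068,0,0,0,-0.0524],[1,-0.0002,-0.0068,0,0,0,-0.0524],[1,0,0,0,0,0,0]])

```text
time_s: 6.6
eef_pos: [513.8, 142.2, 78.5]
ee_rot: [0.001, 0.018, 1.0, 0.0]
force: [7.3, 1.0, -7.2]
grip_width: 0.355
grip_force: 40.3
```

Run:
```python
from h import *
s,p,R=pose(); v=p[:2]-[644,138]; print(p,s["force"],s["wrist_torque"],np.hypot(*v),np.degrees(np.arctan2(v[1],v[0])),np.degrees(np.arctan2(R[1,1],R[0,1])))
```

```text
[513.80039666 142.16076727  78.52574856] [ 7.26720944  1.03118515 -7.22971781] [ 0.28299965 -1.13717996  0.24711972] 130.2660688502439 178.16963112526562 87.93799134960902
```

Emit:
send_rows(targets=[[1,-0.0003,-0.0075,0,0,0,-0.0576],[1,-0.0003,-0.0075,0,0,0,-0.0576],[1,-0.0003,-0.0075,0,0,0,-0.0576],[1,-0.0003,-0.0075,0,0,0,-0.0576],[1,-0.0003,-0.0075,0,0,0,-0.0576],[1,-0.0003,-0.0075,0,0,0,-0.0576],[1,-0.0003,-0.0075,0,0,0,-0.0576],[1,-0.0003,-0.0075,0,0,0,-0.0576],[1,-0.0003,-0.0075,0,0,0,-0.0576],[1,-0.0003,-0.0075,0,0,0,-0.0576]])

```text
time_s: 7.85
eef_pos: [532.6, 71.5, 78.3]
ee_rot: [0.001, -0.267, 0.964, 0.001]
force: [6.0, 4.0, -6.8]
grip_width: 0.355
grip_force: 40.4
```

Run:
```python
from h import *
s,p,R=pose();
for a in ([644,138],[646,138]):
  v=p[:2]-a; w=np.array([529.6,200.7])-a; print(p,s["force"],np.hypot(*v),np.hypot(*w),np.degrees(np.arctan2(v[1],v[0])%(2*np.pi)-np.arctan2(w[1],w[0])),np.degrees(np.arctan2(R[1,1],R[0,1])))
# axis from three positions
P=np.array([[529.6,200.7],[513.8,142.2],p[:2]]);M=2*(P[1:]-P[0]);print(np.linalg.solve(M,(P[1:]**2).sum(1)-(P[0]**2).sum()))
```

```text
[532.56499085  71.47915146  78.25532549] [ 5.98278809  4.02938693 -6.83994606] 129.77975402100884 130.45554798474458 59.56111386019128 121.02181699115962
[532.56499085  71.47915146  78.25532549] [ 5.98278809  4.02938693 -6.83994606] 131.50104406561564 132.21289649652184 58.69788256987467 121.02181699115962
[643.1061104 138.6599736]
```

Emit:
send_rows(targets=[[1,0,-0.0005,0,0,0,0],[1,0,0,0.003,0,0,0],[1,0,0,0.003,0,0,0],[1,0,0,0.003,0,0,0],[1,0,0,0.003,0,0,0],[1,0,0,0.001,0,0,0],[1,0,0,0,0,0,0],[1,0,0,0,0,0,0],[1,0,0,0,0,0,0],[1,0,0,0,0,0,0]])

```text
time_s: 9.1
eef_pos: [532.6, 71.5, 65.4]
ee_rot: [0.0, -0.267, 0.964, 0.001]
force: [4.4, 5.3, -5.3]
grip_width: 0.354
grip_force: 40.6
```

Emit:
send_rows(targets=[[0.2,0,0,0,0,0,0],[-0.1,0,0,0,0,0,0],[-0.4,0,0,0,0,0,0],[-0.4,0,0,0,0,0,0],[-0.4,0,0,-0.02,0,0,0],[-0.4,0,0,-0.06,0,0,0],[-0.4,0,0,-0.06,0,0,0],[-0.4,0,0,-0.06,0,0,0],[-0.4,0.06,0,-0.02,0,0,0],[-0.4,0.06,0,0,0,0,0]])

```text
time_s: 10.35
eef_pos: [429.3, 8.5, 286.4]
ee_rot: [0.001, -0.267, 0.964, -0.001]
force: [1.0, -1.1, 0.3]
grip_width: 0.7
grip_force: 0.0
```

Run:
```python
from h import *
print(pose()[1])
S=ctrl.capture("side")
for q in("jar_open_mid","plunger_knob","lever_pivot","collar_rim"): print(q,[(np.round(x["point"],1),round(x["score"],2)) for x in ctrl.landmark_of(q,S)[:3]])
i=S["img"][140:290,230:430]; cv2.imwrite("pics/p2.png",np.clip(cv2.resize(i,(800,600),interpolation=cv2.INTER_CUBIC)*1.6,0,255)[:,:,::-1])
a=np.array([643.5,138.3]);t=np.radians(210.9);print("exp knob px",proj(S,[*(a+130*np.array([np.cos(t),np.sin(t)])),81]))
t=np.radians(-59.1);print("exp jar top px",proj(S,[*(a+78*np.array([np.cos(t),np.sin(t)])),116]))
```

```text
[429.32478291   8.49634404 286.4369279 ]
jar_open_mid [(array([298.5, 319.1]), 0.92), (array([267.7, 298.7]), 0.85), (array([340.2, 218.9]), 0.59)]
plunger_knob [(array([296.9, 248.3]), 0.5)]
lever_pivot [(array([385. , 258.5]), 0.77)]
collar_rim [(array([399.2, 243.7]), 0.81)]
exp knob px [299.06293278 249.58583546]
exp jar top px [341.79920355 207.57114787][ WARN:0@2.222] global loadsave.cpp:1063 imwrite_ Unsupported depth image for selected encoder is fallbacked to CV_8U.
```

View pics/p2.png

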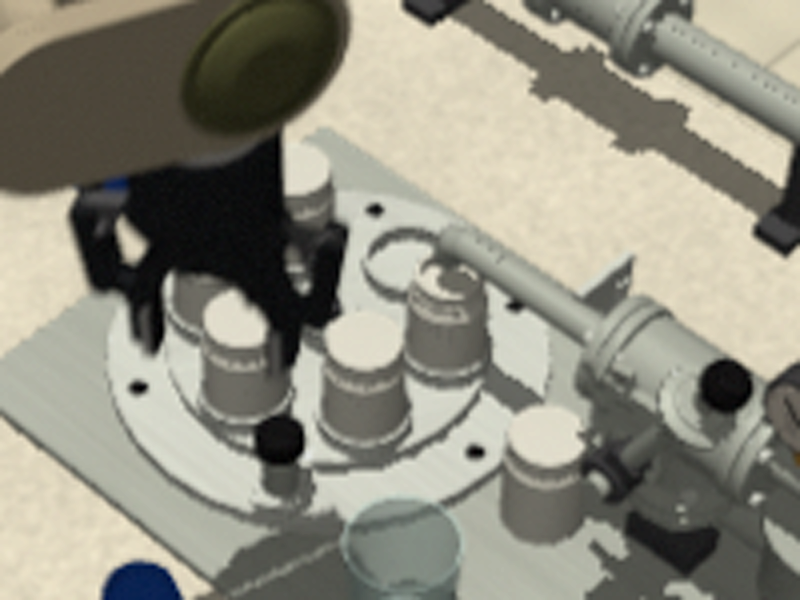

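The open jar now stands under the spout at crop (447,290). The knob at (279,440) matches the home height, so the plunger is in. The lever knob shows at (726,385), still leaning right.

Run:
```python
from h import *
from scipy.optimize import least_squares
np.set_printoptions(precision=2,suppress=True)
S=ctrl.capture("side");T=ctrl.capture("top")
def dark(c,u,v,r=12):
    g=c["img"].astype(int).max(2)[v-r:v+r,u-r:u+r]; m=(g<40).astype(np.uint8)
    n,l,st,ce=cv2.connectedComponentsWithStats(m); k=1+np.argmax(st[1:,4]); return ce[k]+[u-r,v-r]
ob=[]
for c,g in((S,(411,236)),(T,(396,218))):
    ob.append((c,144,dark(c,*g),1.0))
    for q,d in(("lever_pivot",0),("collar_rim",105)):
        L=ctrl.landmark_of(q,c)
        if L: ob.append((c,d,np.array(L[0]["point"]),.5))
psi=.015
def pt(v,d): 
    s,k=np.sin(v[2]),np.cos(v[2]); return np.array([v[0],v[1],150])+d*np.array([-np.sin(psi)*s,np.cos(psi)*s,k])
f=lambda v:np.concatenate([w*(proj(c,pt(v,d))-p) for c,d,p,w in ob])
r=least_squares(f,[612,-125,-.4],loss="soft_l1"); print(r.x); 
for c,d,p,w in ob: print(d,p,proj(c,pt(r.x,d)))
print("knob",pt(r.x,144)); s,p,R=pose(); print(p,R)
```

```text
[ 612.76 -121.28   -0.45]
144 [410.78 236.42] [411.4 234.8]
0 [385.2 259.1] [382.84 256.98]
105 [401.2 240.4] [403.13 241.22]
144 [396.1 215.7] [395.76 216.68]
0 [368.4 227.1] [369.09 227.89]
105 [386.3 218. ] [388.04 219.93]
knob [ 613.71 -184.38  279.44]
[430.56   9.44 284.8 ] [[-0.86 -0.51 -0.  ]
 [-0.51  0.86  0.  ]
 [ 0.    0.   -1.  ]]
```

Emit:
send_rows(targets=[[-1,0,0,-0.012,0,0,0.176],[-1,0,0,-0.012,0,0,0.176],[-1,0,0,-0.012,0,0,0.174],[-1,-0.0358,-0.0394,0,0,0,0],[-1,-0.0358,-0.0394,0,0,0,0],[-1,-0.0358,-0.0394,0,0,0,0],[-1,-0.0358,-0.0394,0,0,0,0],[-1,-0.0358,-0.0394,0,0,0,0],[-1,0,0,0,0,0,0],[-1,0,0,0,0,0,0]])

```text
time_s: 12.15
eef_pos: [611.9, -184.9, 320.7]
ee_rot: [-0.0, -0.007, 1.0, 0.0]
force: [-0.2, 0.5, 0.4]
grip_width: 0.997
grip_force: 0.0
```

Run:
```python
from h import *
s,p,R=pose(); print(p,R.round(3),s["joints"])
crops("p3",[613,-170,270],50,[[612.8,-121.3,150],[613,-184,279]])
```

```text
[ 611.88191015 -184.85630985  320.73223992] [[-1.    -0.014 -0.001]
 [-0.014  1.     0.   ]
 [ 0.001  0.    -1.   ]] [-4.76428237e-01  5.49685122e-01  9.22091848e-01  1.71409101e-04
  1.67051847e+00 -2.06143936e+00]
side origin 355 184 scale 4.0
top origin 340 168 scale 4.0
```

View pics/p3.png

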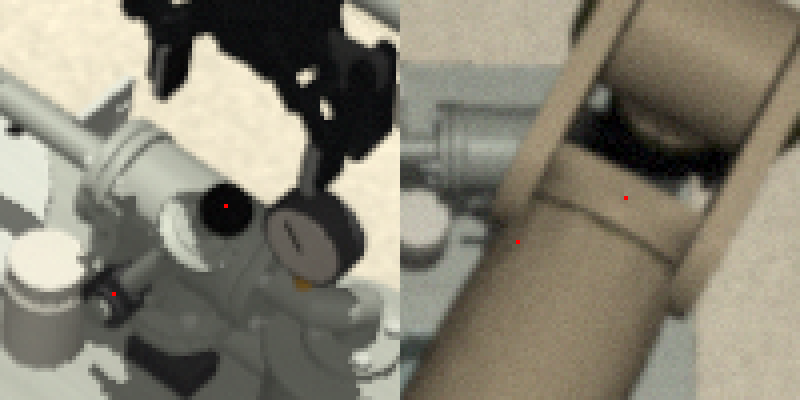

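Emit:
send_rows(targets=[[-1,0,0,0.029,0,0,0],[-1,0,0,0.029,0,0,0],[-1,0,0.01,0,0,0,0],[-1,0,0.012,0,0,0,0],[-1,0,0.012,0,0,0,0],[-1,0,0.012,0,0,0,0],[-1,0,0.012,0,0,0,0],[-1,0,0.012,0,0,0,0],[-1,0,0.01,0,0,0,0],[-1,0,0,0,0,0,0]])

```text
time_s: 13.5
eef_pos: [610.8, -104.2, 263.4]
ee_rot: [0.0, -0.008, 1.0, 0.0]
force: [0.6, -1.1, -0.6]
grip_width: 1.0
grip_force: 0.0
```

Emit:
send_rows(targets=[[-1,-0.001,-0.01,0,0,0,0],[-1,-0.001,-0.0095,0,0,0,0],[-1,0,0,0.012,0,0,0],[-1,0,0,0.012,0,0,0],[-0.5,0,0,0,0,0,0],[-0.3,0,0,0,0,0,0],[0,0,0,0,0,0,0],[0.5,0,0,0,0,0,0],[1,0,0,0,0,0,0],[1,0,0,0,0,0,0]], squeeze=40)

```text
time_s: 14.75
eef_pos: [613.3, -125.6, 240.3]
ee_rot: [0.001, -0.007, 1.0, -0.001]
force: [-0.2, -4.3, 5.3]
grip_width: 0.508
grip_force: 40.0
```

Run:
```python
from h import *
s,p,R=pose(); print(p,s["force"],s["grip_width"]*85)
crops("p4",[613,-124,250],40,[[612.8,-121.3,150],[613,-123,255]])
```

```text
[ 613.32155416 -125.55612334  240.32486566] [-0.22693059 -4.34421418  5.25671225] 43.18611790141933
side origin 348 189 scale 5.0
top origin 333 179 scale 5.0
```

View pics/p4.png

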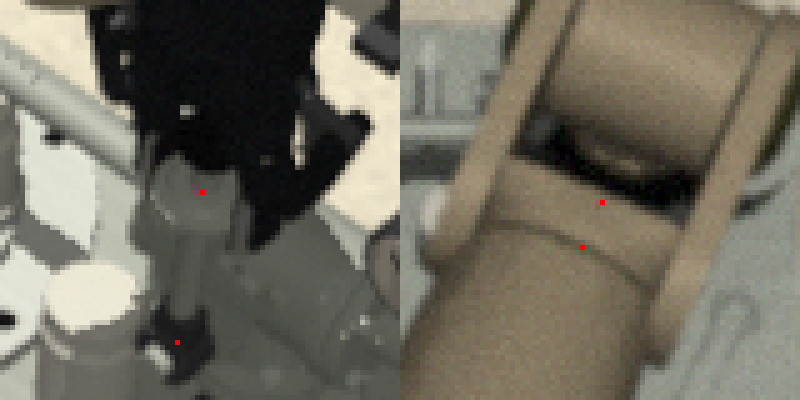

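The crop shows the fingers closed on the collar at about (200,190), with the lever upright. I'll lift it.

Emit:
send_rows(targets=[[1,0,0,-0.004,0,0,0],[1,0,0,-0.004,0,0,0],[1,0,0,-0.003,0,0,0],[1,0,0,-0.003,0,0,0],[1,0,0,0,0,0,0],[1,0,0,0,0,0,0],[1,0,0,0,0,0,0],[1,0,0,0,0,0,0],[1,0,0,0,0,0,0],[1,0,0,0,0,0,0]])

```text
time_s: 16.1
eef_pos: [613.1, -125.7, 251.7]
ee_rot: [-0.0, -0.007, 1.0, -0.001]
force: [3.2, -6.2, -6.8]
grip_width: 0.505
grip_force: 41.6
```

Emit:
send_rows(targets=[[1,0,0,-0.001,0,0,0],[1,0,0.0048,0,0.047,0,0],[1,0,0.0048,0,0.047,0,0],[1,0,0.0048,0,0.047,0,0],[1,0,0.0048,0,0.047,0,0],[1,0,0.0048,0,0.047,0,0],[1,0,0.0048,0,0.047,0,0],[1,0,0.0048,0,0.047,0,0],[1,0,0.0048,0,0.047,0,0],[1,0,0,0,0,0,0]])

```text
time_s: 17.35
eef_pos: [612.7, -87.0, 246.7]
ee_rot: [0.001, -0.007, 0.982, -0.187]
force: [5.2, -3.4, -5.8]
grip_width: 0.505
grip_force: 42.2
```

```bash
cat > st.py <<'E'
from h import *
np.set_printoptions(precision=2,suppress=True)
s,p,R=pose(); g=p-21*R[:,2]; C=np.array([612.8,-121.3,150]); v=g-C
print("t",s["time_s"],p,"tilt",np.arctan2(-R[1,2],-R[2,2]),"grasp ang",np.arctan2(v[1],v[2]),"rad",np.hypot(v[1],v[2]),"Ftool",R.T@s["force"],s["wrist_torque"],s["grip_width"]*85)
E
python3 st.py
```

```text
t 17.35 [612.69 -87.02 246.67] tilt 0.37716338810588507 grasp ang 0.3469760832187343 rad 123.5582151703485 Ftool [-5.12 -1.07  6.62] [-0.72 -0.66  0.17] 42.94565198188991
```

Emit:
send_rows(targets=[[1,0,0.0031,0,0.03,0,0],[1,0,0.0031,0,0.03,0,0],[1,0,0.002,0,0.01,0,0],[1,0,0,0,0,0,0],[1,0,0,0,0,0,0],[1,0,0,0,0,0,0],[1,0,0,0,0,0,0],[1,0,0,0,0,0,0],[1,0,0,0,0,0,0],[1,0,0,0,0,0,0]])

```text
time_s: 18.6
eef_pos: [612.6, -80.4, 243.9]
ee_rot: [0.001, -0.007, 0.975, -0.222]
force: [3.9, -6.9, -5.1]
grip_width: 0.511
grip_force: 42.2
```

```bash
python3 st.py
```

```text
t 18.6 [612.6  -80.44 243.94] tilt 0.44724488297768306 grasp ang 0.4165419459040559 rad 123.43098952873962 Ftool [-3.78 -4.09  7.65] [-1.11 -0.63  0.36] 43.4190751083847
```

Emit:
send_rows(targets=[[1,0,0.0015,0,0,0,0],[1,0,0.0015,0,0,0,0],[1,0,0,0,0,0,0],[1,0,0,0,0,0,0],[1,0,0,0,0,0,0],[1,0,0,0,0,0,0],[1,0,0,0,0,0,0],[1,0,0,0,0,0,0],[1,0,0,0,0,0,0],[1,0,0,0,0,0,0]])

```text
time_s: 19.85
eef_pos: [612.6, -78.7, 243.3]
ee_rot: [0.001, -0.007, 0.975, -0.223]
force: [4.3, -10.4, -3.7]
grip_width: 0.507
grip_force: 42.5
```

```bash
python3 st.py
```

```text
t 19.85 [612.6  -78.73 243.3 ] tilt 0.4492914581545048 grasp ang 0.4316861398562682 rad 123.54769251538652 Ftool [-4.12 -7.82  7.84] [-1.91 -0.52  0.33] 43.06949263562554
```

Emit:
send_rows(targets=[[1,0,0,0.003,0,0,0],[1,0,0,0.003,0,0,0],[1,0,0,0.003,0,0,0],[1,0,0,0.002,0,0,0],[1,0,0,0,0,0,0],[1,0,0,0,0,0,0],[1,0,0,0,0,0,0],[1,0,0,0,0,0,0],[1,0,0,0,0,0,0],[1,0,0,0,0,0,0]])

```text
time_s: 21.1
eef_pos: [612.7, -83.2, 233.5]
ee_rot: [0.002, -0.007, 0.975, -0.223]
force: [3.7, -10.0, -2.0]
grip_width: 0.508
grip_force: 42.6
```

```bash
python3 st.py
```

```text
t 21.1 [612.7  -83.24 233.53] tilt 0.4490161025083552 grasp ang 0.4315375700293737 rad 112.78805689421716 Ftool [-3.54 -8.17  6.14] [-1.75 -0.45  0.26] 43.15879857597594
```

Emit:
send_rows(targets=[[0.5,0,0,0.001,0,0,0],[-0.3,0,0,0,0,0,0],[-0.7,0,0,0,0,0,0],[-0.8,0,0,0,0,0,0],[-0.8,0,0,-0.02,0,0,0],[-0.8,0,0,-0.04,0,0,0],[-0.8,0,0,-0.05,0,0,0],[-0.8,0.05,0,-0.02,0,0,0],[-0.8,0.06,0,0,0,0,0],[-0.8,0.06,0,0,0,0,0]])

```text
time_s: 22.35
eef_pos: [439.8, -28.1, 349.7]
ee_rot: [0.002, -0.007, 0.975, -0.221]
force: [-0.4, 0.0, 1.0]
grip_width: 0.901
grip_force: 0.0
```

Run:
```python
from h import *
print(pose()[1],pose()[0]["force"])
C=np.array([612.8,-121.3,150])
S=ctrl.capture("side")
for n,d in(("knob",144),("rim",105),("rim+12",117)): print(n,proj(S,C+d*np.array([0,np.sin(.43),np.cos(.43)])))
i=S["img"][150:300,270:470]; cv2.imwrite("pics/p5.png",np.clip(cv2.resize(i,(800,600),interpolation=cv2.INTER_CUBIC)*1.6,0,255).astype(np.uint8)[:,:,::-1])
```

```text
[439.76687367 -28.05266374 349.74670262] [-0.43575946  0.04421381  1.04718344]
knob [366.86303125 204.24749381]
rim [371.36438095 219.08651849]
rim+12 [369.99336758 214.56687382]
```

View pics/p5.png

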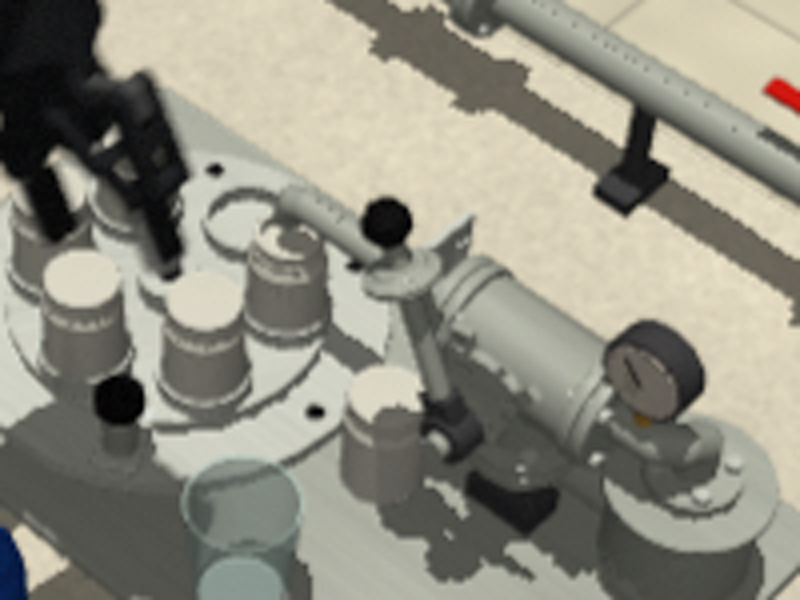

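The lever knob at (387,221) matches about 0.43 rad. The collar rim at (402,275) is down, with clear stem above it. The jar is under the spout and the plunger knob is low, so I'm handing in.

```bash
python3 -c "
from rig import ctrl
print(ctrl.finish_job())"
```

```text
the job is handed in; nothing more can be done
None
```

I handed the job in at about 22 s; the controller gave no verdict. By the last picture and the force readings, the open jar is locked under the spout with the plunger home, and the lever is at its sample end with the collar down.

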